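# Shut the rod box and hold the plate out to the line for grinding

## Robot

A 7-joint arm with a two-finger parallel gripper is mounted at the origin on the work surface. World frame = base frame: x ahead of the robot, y to its left, z up, the work surface at z = 0. Lengths are in mm, angles in rad, forces in N, time in s.
With the tool pointing down it reaches from about 425 to 950 mm from the base axis. Payload 4.7 kg.
Tool frame: the origin (TCP) lies on the centre line of the jaws, within the pads' length; the fingertips stand 25 mm ahead of it and the grasp point (between the pads) lies 6 mm ahead of it (ctrl.tcp_to_tips is the distance from the TCP to the fingertips, in mm); z points along the fingers, y is the line along which they close (so a half turn about z gives the same grasp; the last joint's range is limited). The gripper opens to 87 mm and grips with 3 to 60 N. Pads are 19 mm wide; open, the fingers measure 117 mm over their backs; the gripper's body (75 mm by 190 mm) begins 51 mm behind the grasp point.
Start: joints at [1.266, 0.469, -0.049, 1.532, 0.024, 1.141, -0.082], TCP at [183.859, -649.494, 247.573] pointing down, gripper open.
Joint ranges: [-2.59, 2.59], [-0.33, 1.99], [-1.39, 1.29], [0.1, 2.45], [-1.04, 4.18], [0.21, 1.99], [-2.66, 2.66]. Speed limits (rad/s): [2.57, 2.57, 3.14, 3.14, 3.14, 3.14, 3.14].

## Interface

Orientations are given as a unit quaternion [x, y, z, w].
In Python, from bench import ctrl, vision, order gives the robot as it stands.
- The arm moves only by the tool drive_tool, never from a script. Its argument "rows" is text: rows parted by semicolons, each of 7 numbers parted by spaces: the finger opening in cm, from 0 to 8.7, then the shift along the tool's x, y, z in cm, then the turn, a rotation vector about the tool's x, y, z in rad. A call has exactly 10 rows; each row shifts and turns the commanded pose from where the row before left it, along the tool's axes as they then stand; what a row does not reach is not made up. A row lasts 1/8 s, in which the tool goes at most 62.5 mm and 10.7 degrees, less where a joint would pass 70% of its speed; a pose out of reach is approached as far as the arm can. A call with a gripper value outside its range is refused whole. The fingers move at their own pace and stop on an object; the grip force is fixed at half the most. Time passes only in rows, so rows that do not move let the fingers close, or fill a call up. It gives the time, the measured TCP pose, the force, the opening and the grip force at its end, in the units of the state.
- ctrl.state(): the state, without advancing time (a new reading comes with each control period).
- vision.snapshot(name): name is "scene" or "top" or "wrist"; returns the picture (480x640x3 uint8, blue, green, red); there is no depth.
- vision.camera_model(name): a dict with "mtx" (3x3 intrinsics, pixels), "cam_to_world" (4x4, takes a point from camera to world coordinates); the wrist camera has in their place "T_tool_cam" (4x4, takes a point from camera to tool coordinates, whose origin is the TCP and whose axes are the flange's). Camera axes: x right, y down, z forward; pixel columns grow to the right and rows downward; lengths in mm; the calibration is good to about 2 mm. The wrist camera is an equidistant fisheye: a pixel r from the principal point sees the ray r / f radians off the axis. A picture is of the moment at which its call begins: read the wrist's pose just before it. camera_model takes no time and is no camera call.
- order.finish_job(): hands the job in; it is judged then, once.
The state is a dict: "time_s": time; "joint_pos": joint angles; "joint_vel": joint speeds; "joint_torque": joint torques, N m; "ee_pos": TCP position; "ee_rot": TCP orientation; "ft_force": force on the tool from outside, world axes, zero at the start; "wrist_torque": the same for the moment, N m; "gripper_width": finger opening in mm; "gripper_force": force on a finger pad.
Only numpy, scipy, OpenCV 4.12 (cv2) and the standard library are available. Lean on these libraries where they do the work, as an engineer would, in place of code of your own. Each camera call takes 0.05 s, during which the arm holds its last target. There are 200 camera calls.

## Task

Grinding sparks are about to fly over the box of welding rods: fold its two lid flaps fully shut, first the bare aluminium one on the robot's side, then the blue one on the far side. Then slide the aluminium plate straight out along the red beam, without lifting it off, until its front edge is right above the yellow line on the shut box. It is overbalanced there, so keep it from tipping: hold it level on the beam by its rear, not touching the box, and finish while still holding it; leave the other things where they are.

Things in the scene. Friction and masses are not known exactly. Their poses are not given: they have to be found in the camera images.
- beam: Short offcut of H-beam, painted red, fixed to the table: 110 mm (its x) by 170 mm (its y), 100 mm tall; origin at the centre of its underside. The plate lies on its flat top at height 100 mm. Its edge towards the rod box is at its y = +85 mm; +y is outward.
- plate: Loose aluminium plate on the beam, 80 mm (x) by 280 mm (y) by 6 mm thick, about 0.5 kg; origin at the centre of its underside; centre of mass at y = +17 mm: it tips past 123 mm of overhang. +y points outward, to its front edge (y = +140 mm). Green upright tab near its rear; steel pipe collar (48 mm across, 22 mm tall, at y = +100 mm) near its front.
- plate_front (a point): Middle of the plate's front edge, at its underside; axes as the plate's.
- tab (a point): Centre of the green tab standing on the plate, the handle to pinch from above: 44 mm wide (plate x), 12 mm thick (plate y), rising 40 mm above the plate's top face (from 6 to 46 mm above its underside); this point is 26 mm above the underside, at plate y = -105 mm.
- rodbox: Grey steel box of welding rods fixed to the table beside the beam, 150 mm (x) by 160 mm (y), walls 66 mm tall; origin at the centre of its underside. Its -x side faces the robot. With both flaps shut its top is 74 mm high, 26 mm below the plate.
- line (a point): Middle of the yellow line on the shut rod box, at its top face; the line is 6 mm wide, runs along the box's x over both flaps, at box y = +30 mm. Axes as the box's.
- near_flap (a joint): Angle of the bare aluminium lid flap hinged on the robot-side wall: 0 shut (level), growing as it opens upward, about 1.57 upright. 75 mm long from hinge to free edge, 156 mm wide, 4 mm thick. Its stiff hinge keeps it where it is left; about 1 to 2 N at its free edge moves it.
- far_flap (a joint): Angle of the blue lid flap hinged on the wall away from the robot, 85 mm long, 156 mm wide, 4 mm thick: 0 shut, growing as it opens upward, about 1.57 upright; same stiff hinge. Shut, it overlaps the near flap by 10 mm.
- near_hinge (a point): Middle of the near flap's hinge line (which runs along the box's y), at box x = -75 mm, height 66 mm: the flap's underside when shut. Shut, the flap reaches from here towards box +x.
- far_hinge (a point): Middle of the far flap's hinge line (along the box's y), at box x = +75 mm, height 70 mm: the flap's underside when shut. Shut, the flap reaches from here towards box -x.
- near_flap_edge (a point): Middle of the near flap's free edge, on its outer face (the upper face when shut).
- far_flap_edge (a point): Middle of the far flap's free edge, on its outer face (the upper face when shut).
- disc: Bystander, to be left alone: a flat terracotta grinding disc, 76 mm across, 12 mm thick; origin at its underside.
- nipple: Bystander, to be left alone: an upright steel pipe nipple, 34 mm across, 45 mm tall; origin at its underside.
- spray: Bystander, to be left alone: a white bottle with a black cap, 56 mm across, 150 mm tall; origin at its underside.
- tin: Bystander, to be left alone: a paint tin, 100 mm across, 110 mm tall; origin at its underside.
- pot: Bystander, to be left alone: a dark steel pot, 84 mm across, 100 mm tall; origin at its underside.
- hammer: Bystander, to be left alone: a hammer lying down; origin at its underside.
- brush: Bystander, to be left alone: a brush lying down; origin at its underside.
Things that resemble listed ones, but are neither listed nor needed, are in the scene too. There is more than one size of the beam; the one meant has the size given above.

How it is judged (in metres and radians):
On the way, in this order (a step that is already met when the one before it is completed fails the run):
1. the near (aluminium) flap is shut while the far (blue) flap is still open (value of joint near_flap below 0.12 rad and value of joint far_flap above 0.5 rad and y of plate_front in the frame of line below -0.05 m), for 0.1 s.
2. both flaps are shut, before the plate is slid out (value of joint each of near_flap, far_flap below 0.12 rad and y of plate_front in the frame of line below -0.05 m), for 0.1 s.
3. the plate's front edge is above the line (y of plate_front in the frame of line between -0.008 and 0.008 m), for 0.1 s.
At the end, for the whole second after the job is handed in: Both flaps shut (0.12 rad); plate front edge within 8 mm of the yellow line, 35 mm sideways of box and beam centre lines; plate level (0.06 rad), square to the beam (0.15 rad), at rest on the beam, clear of the box, held by the robot (over 0.5 N) (all of step 3 and value of joint each of near_flap, far_flap below 0.12 rad and x of plate_front in the frame of line between -0.035 and 0.035 m and angle between plate's own z axis and vertical below 0.06 rad and angle between the y axis of plate and the y axis of beam, either way round below 0.15 rad and linear speed of plate below 0.02 m/s and contact force between plate and beam above 0.2 N and contact force between plate and rodbox below 0.1 N and x of plate in the frame of beam between -0.035 and 0.035 m and (contact force between plate and the fingers above 0.5 N or contact force between plate and the arm above 0.5 N)); the arm keeps its last pose, push and grip.
It fails at once if the plate is tipped (more than 0.2 rad) (angle between plate's own z axis and vertical above 0.2 rad).
It fails at once if the plate is lifted more than 20 mm off the beam, or falls off (z of plate in the frame of beam above 0.12 m or z of plate in the frame of beam below 0.08 m).
It fails at once if one of the other things is moved more than 40 mm (distance of any of disc, nipple, spray, tin, pot, hammer, brush from where it was at the start of the episode above 0.04 m).
It also fails if it takes over 53 s, if anything falls off the work surface, if the arm or the gripper's body presses on something with over 40 N, if the wrist force passes 120 N, or if a joint passes its speed limit or range.

## Working session

There is one attempt and no reset: what is moved stays moved. The work goes in short steps, Python scripts to look and compute and a tool call to move; the robot and the scene stay as the last step left them, time stands still between calls to the robot, and variables do not carry over. Pictures are saved under pics/ and viewed, at most 10 in all, crops included, and the job is handed in when it is done.

Besides the shell and the picture viewer there is one more tool, called after ">>>" in YAML: its name, and indented under it one key for each argument. drive_tool: Moves the arm, as the interface text tells. Its arguments: {"type":"object","properties":{"rows":{"type":"string"}},"required":["rows"]}

```bash
ls; mkdir -p pics; python3 - <<'E'
from bench import ctrl,vision,order
import cv2,numpy as np
s=ctrl.state();print(s)
for n in("scene","top"):
    cv2.imwrite(f"pics/{n}0.png",vision.snapshot(n)); m=vision.camera_model(n);print(n,m)
print(vision.camera_model("wrist"))
E
```

```text
pics
{'time_s': 0.0, 'joint_pos': array([ 1.26611536,  0.46945663, -0.04858673,  1.53373815,  0.02412023,
        1.14099446, -0.08231011]), 'joint_vel': array([ 0.000293  ,  0.00088804,  0.00035768, -0.00112671, -0.00044868,
        0.0007246 ,  0.00085017]), 'joint_torque': array([ 3.55930533e-04, -5.07974553e+01, -8.07274086e-02, -2.36160725e+01,
       -6.13421411e-02,  3.79735662e-02,  1.89034836e-04]), 'ee_pos': array([ 183.64597088, -648.94227344,  246.47040942]), 'ee_rot': array([ 9.90506039e-01,  1.37465550e-01, -1.86246579e-04, -9.87706785e-04]), 'ft_force': array([-0.6206755 , -0.3252712 ,  0.44457526]), 'wrist_torque': array([-0.00130228,  0.02241299,  0.03785923]), 'gripper_force': 0.0, 'gripper_width': 86.97732819459121}
scene {'mtx': array([[561.62371559,   0.        , 324.81204105],
       [  0.        , 561.62371559, 253.27899594],
       [  0.        ,   0.        ,   1.        ]]), 'cam_to_world': array([[-4.76985717e-01,  7.20408130e-01, -5.03484609e-01,
         1.16596063e+03],
       [ 8.78848064e-01,  3.84080297e-01, -2.83034285e-01,
         3.07408042e+02],

[... 515 characters left out ...]
161e+01],
       [ 4.40400088e-03, -5.20919700e-02, -9.98632581e-01,
         1.37563472e+03],
       [ 0.00000000e+00,  0.00000000e+00,  0.00000000e+00,
         1.00000000e+00]])}
{'mtx': array([[371.64829954,   0.        , 317.05129741],
       [  0.        , 371.64829954, 238.68626914],
       [  0.        ,   0.        ,   1.        ]]), 'T_tool_cam': array([[-2.31302827e-04, -9.59370169e-01, -2.82150360e-01,
         7.62752510e+01],
       [ 9.99999878e-01, -3.45081057e-04,  3.53562099e-04,
        -1.53111877e-01],
       [-4.36561675e-04, -2.82150244e-01,  9.59370132e-01,
        -1.38397140e+02],
       [ 0.00000000e+00,  0.00000000e+00,  0.00000000e+00,
         1.00000000e+00]])}
```

View pics/scene0.png

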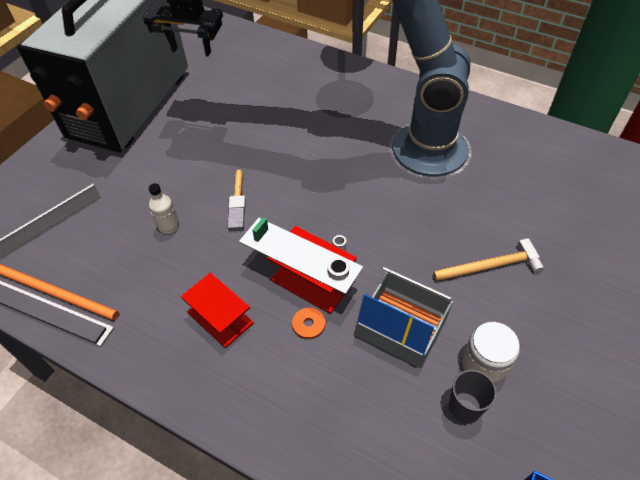

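View pics/top0.png

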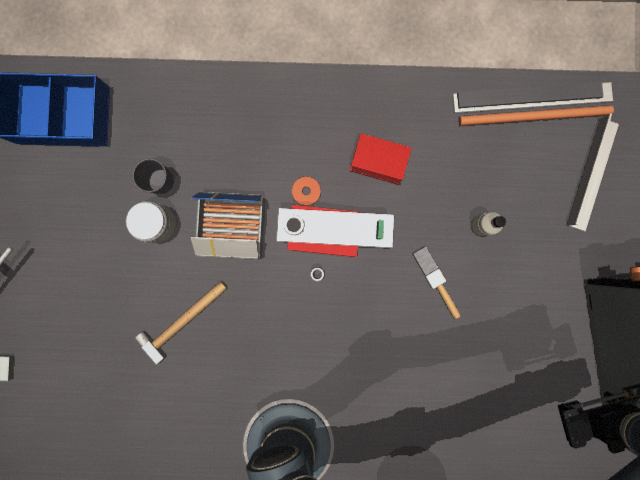

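The scene view shows the plate on the red beam at (310,265) with the green tab at (260,229). The rod box is at (405,315), its blue flap standing open. The top view shows the plate spanning columns 278–393, the box at 195–263 and the near flap leaning towards the robot at rows 238–258. There are two red candidates, (320,230) under the plate and (380,158) bare. The one under the plate fits, because it carries the plate and lines up with the box. I'll confirm in an enlarged crop.

```bash
python3 - <<'E'
import cv2,numpy as np
t=cv2.imread("pics/top0.png")[140:270,180:440]; s=cv2.imread("pics/scene0.png")[200:370,180:470]
a=cv2.resize(t,(600,300),interpolation=cv2.INTER_CUBIC)
b=cv2.resize(s,(512,300),interpolation=cv2.INTER_CUBIC)
o=np.zeros((600,600,3),np.uint8);o[:300]=a;o[300:,:512]=b
cv2.imwrite("pics/crop1.png",o)
E
```

```text
(no output)
```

View pics/crop1.png

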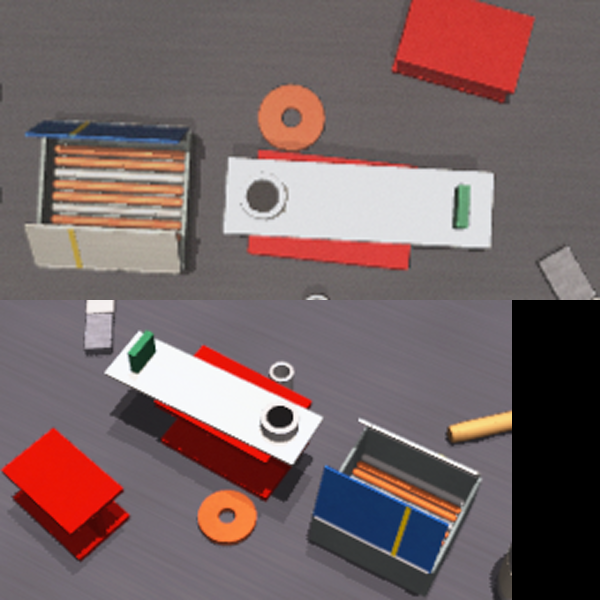

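```bash
cat > h.py <<'E'
import numpy as np,cv2
from bench import ctrl,vision,order
def ray(n,p):
    m=vision.camera_model(n);T=m["cam_to_world"];d=T[:3,:3]@np.linalg.solve(m["mtx"],[p[0],p[1],1.]);return T[:3,3],d/np.linalg.norm(d)
def onz(n,p,z):
    o,d=ray(n,p);return o+d*(z-o[2])/d[2]
def tri(pt,ps):
    o1,d1=ray("top",pt);o2,d2=ray("scene",ps)
    A=np.c_[d1,-d2];k=np.linalg.lstsq(A,o2-o1,rcond=None)[0];a=o1+k[0]*d1;b=o2+k[1]*d2
    return (a+b)/2,np.linalg.norm(a-b)
E
python3 - <<'E'
from h import *
np.set_printoptions(precision=1,suppress=True)
T=lambda x,y:(180+x/2.3077,140+y/2.3077)
S=lambda x,y:(180+x/1.7655,200+(y-300)/1.7647)
for n,a,b in [("nf left free",T(27,226),S(478,479)),("nf right free",T(183,235),S(362,423)),
 ("ff left free",T(29,133),S(443,503)),("ff right free",T(188,140),S(327,467)),("ff left hinge?",T(29,133),S(432,571))]:
    p,e=tri(a,b);print(n,p,e)
for n,p,z in [("nh L",T(36,270),66),("nh R",T(182,272),66)]: print(n,onz("top",p,z))
t=cv2.imread("pics/top0.png");h=cv2.cvtColor(t,cv2.COLOR_BGR2HSV)
def comp(m,name,roi):
    x0,y0,x1,y1=roi;mm=np.zeros_like(m);mm[y0:y1,x0:x1]=m[y0:y1,x0:x1]
    c=max(cv2.findContours(mm,cv2.RETR_EXTERNAL,cv2.CHAIN_APPROX_NONE)[0],key=cv2.contourArea)
    r=cv2.minAreaRect(c);return r,cv2.boxPoints(r),cv2.contourArea(c)
# plate
r,b,A=comp(cv2.inRange(t,(170,170,170),(255,255,255)),"plate",(265,195,405,255));print("plate",r,A)
print([onz("top",q,106) for q in b])
r,b,A=comp(cv2.inRange(h,(45,60,30),(90,255,255)),"tab",(265,195,405,255));print("tab",r,onz("top",r[0],146),onz("top",r[0],130))
r,b,A=comp(cv2.inRange(h,(0,150,60),(8,255,255))|cv2.inRange(h,(172,150,60),(180,255,255)),"beam",(265,195,405,260));print("beamvis",r)
print([onz("top",T(*q),100) for q in [(258,151),(410,166),(408,268),(250,252)]])
for q in[(208,212),(262,118)]:print(h[q[1],q[0]])
y=cv2.inRange(h,(18,120,100),(35,255,255));ys,xs=np.nonzero(y[185:265,190:270]);print(np.c_[xs+190,ys+185].T)
s=cv2.imread("pics/scene0.png");hs=cv2.cvtColor(s,cv2.COLOR_BGR2HSV)
y=cv2.inRange(hs,(18,120,100),(35,255,255));ys,xs=np.nonzero(y[310:360,390:430]);ys+=310;xs+=390
print("scene yellow top/bot",xs[ys==ys.min()],ys.min(),xs[ys==ys.max()],ys.max())
E
```

```text
nf left free [520.6 241.8 115. ] 6.958139806679795
nf right free [513.9  83.  114. ] 14.221036132083094
ff left free [610.5 225.  185.2] 3.4395827144922273
ff right free [609.2  78.6 145. ] 16.439170523274512
ff left hinge? [627.2 245.6  66.2] 13.495535778428989
nh L [476.6 238.6  66. ]
nh R [478.5  81.6  66. ]
plate ((335.16802978515625, 227.30958557128906), (115.61141204833984, 32.718055725097656), 3.2704880237579346) 3623.0
[array([521.9,  36. , 106. ]), array([601.1,  33.9, 106. ]), array([ 592.5, -245.9,  106. ]), array([ 513.3, -242.8,  106. ])]
tab ((379.84051513671875, 229.0525360107422), (5.302154541015625, 18.089702606201172), 3.5763344764709473) [ 553.3 -208.   146. ] [ 554.3 -209.9  130. ]
beamvis ((321.9310302734375, 249.17242431640625), (69.87920379638672, 10.452520370483398), 3.3664605617523193)
[array([608. ,   1.9, 100. ]), array([ 596.4, -158.7,  100. ]), array([ 489., -159.,  100.]), array([501.4,   7.2, 100. ])]
[14 48 80]
[ 13  18 101]
[[217 215 216 214 213 211 212 205 207 220 223 240 210 211 210 211 210 211
  210 211 212 211 212 211 212 211 212 211 212 213 212 213 212 213 212 213
  212 213 214 213 214 213 214 213 214 213 214 215]
 [193 194 194 195 196 197 197 209 209 225 225 226 240 240 241 241 242 242
  243 243 243 244 244 245 245 246 246 247 247 247 248 248 249 249 250 250
  251 251 251 252 252 253 253 254 254 255 255 255]]
scene yellow top/bot [410] 317 [402 403] 344
```

The crop shows the target beam 158 crop px (≈170 mm) long under the plate, with the other red one about 126 mm. The near flap's yellow stripe is visible from above, so it leans inward, with its free edge at crop row 230.

```bash
cat >> h.py <<'E'
from scipy.spatial.transform import Rotation as R
def to(x,y,z,yaw=-0.03,pitch=0,state=None):
    """tool-axes shift (cm) and rotation vector from measured pose to a tool-down pose (TIPS at x,y,z)"""
    s=ctrl.state();q=R.from_quat(s["ee_rot"]);g=R.from_euler("z",yaw)*R.from_euler("x",np.pi)*R.from_euler("y",pitch)
    p=np.array([x,y,z])-g.apply([0,0,ctrl.tcp_to_tips])
    d=q.inv().apply(p-s["ee_pos"])/10;rv=(q.inv()*g).as_rotvec()
    print("t %.2f"%s["time_s"],"tcp",s["ee_pos"].round(1),"d cm",d.round(2),"rot",rv.round(3),"F",s["ft_force"].round(1),"w",round(s["gripper_width"],1))
E
python3 - <<'E'
from h import *
np.set_printoptions(precision=1,suppress=True)
print(tri((211,197),(410,317)),tri((217,193),(402.5,344)))
print(onz("top",(214.5,255.5),68), [onz("top",(210.5,240),z) for z in(110,120,130)])
# other things nearby: top outlines
for n,p,z in[("pot",(150,175),100),("tin",(150,221),110),("disc",(306,190),12),("nipple",(317,274),45)]:print(n,onz("top",p,z))
to(505,185,200)
E
```

```text
(array([616.6, 188.5, 156. ]), np.float64(1.8492318329906723)) (array([636.4, 190.5,  73.6]), np.float64(1.4069117385185534))
[481.5 191.5  68. ] [array([518.4, 194.4, 110. ]), array([518.1, 192.3, 120. ]), array([517.8, 190.3, 130. ])]
pot [673.2 349.5 100. ]
tin [560.3 341.5 110. ]
disc [658.2 -29.6  12. ]
nipple [441.8 -63.9  45. ]
t 0.10 tcp [ 183.7 -649.   246.6] d cm [ 53.6 -71.5   2.3] rot [-0.   0.   0.3] F [ 0.5 -0.1 -0.1] w 87.4
```

>>> drive_tool:
  rows: "4 0 0 0 0 0 0.153; 0 0 0 0 0 0 0.153; 0 3.6 -5.1 0 0 0 0; 0 3.6 -5.1 0 0 0 0; 0 3.6 -5.1 0 0 0 0; 0 3.6 -5.1 0 0 0 0; 0 3.6 -5.1 0 0 0 0; 0 3.6 -5.1 0 0 0 0; 0 3.6 -5.1 0 0 0 0; 0 3.6 -5.1 0 0 0 0"

```text
time_s: 1.35
ee_pos: [484.7, -248.7, 247.4]
ee_rot: [1.0, -0.015, -0.0, 0.0]
ft_force: [1.2, -0.4, -0.4]
gripper_width: 1.3
gripper_force: 0.0
```

```bash
python3 -c "
from h import *
to(480,185,180)"
```

```text
t 1.35 tcp [ 484.7 -248.7  247.4] d cm [ -1.79 -43.33   4.24] rot [ 0.  0. -0.] F [ 1.2 -0.4 -0.4] w 1.3
```

>>> drive_tool:
  rows: "0 -0.2 -5.4 0 0 0 0; 0 -0.2 -5.4 0 0 0 0; 0 -0.2 -5.4 0 0 0 0; 0 -0.2 -5.4 0 0 0 0; 0 -0.2 -5.4 0 0 0 0; 0 -0.2 -5.4 0 0 0 0; 0 -0.2 -5.4 0 0 0 0; 0 -0.2 -5.4 0 0 0 0; 0 0 0 4.6 0 0 0; 0 0 0 4.6 0 0 0"

```text
time_s: 2.6
ee_pos: [481.1, 182.8, 154.6]
ee_rot: [1.0, -0.014, 0.001, -0.0]
ft_force: [0.1, -1.4, -0.8]
gripper_width: 0.4
gripper_force: 0.0
```

```bash
python3 -c "
from h import *
to(485,185,128)"
```

```text
t 2.60 tcp [481.1 182.8 154.6] d cm [ 0.39 -0.23  0.16] rot [-0.    -0.001  0.002] F [ 0.1 -1.4 -0.8] w 0.4
```

>>> drive_tool:
  rows: "0 1.6 0 0.2 0 0 0; 0 1.1 0 0.5 0 0 0; 0 1.0 0 0.6 0 0 0; 0 0.9 0 0.8 0 0 0; 0 0.7 0 1.0 0 0 0; 0 0.4 0 1.1 0 0 0; 0 0.2 0 0.9 0 0 0; 0 0 0 0.6 0 0 0; 0 0 0 0.2 0 0 0; 0 0 0 0 0 0 0"

```text
time_s: 3.85
ee_pos: [539.7, 180.1, 96.4]
ee_rot: [1.0, -0.015, -0.0, 0.0]
ft_force: [-0.2, -1.3, -0.4]
gripper_width: 0.0
gripper_force: 0.0
```

```bash
python3 -c "
from h import *
to(541,185,70)"
```

```text
t 3.85 tcp [539.7 180.1  96.4] d cm [ 0.12 -0.49  0.14] rot [ 0.     0.001 -0.   ] F [-0.2 -1.3 -0.4] w 0.0
```

>>> drive_tool:
  rows: "0 0 0 0.2 0 0 0; 0 0 0 0.1 0 0 0; 0 0 0 -5.4 0 0 0; 0 0 0 -5.4 0 0 0; 0 3 0 -0.5 0 0 0; 0 3 0 0 0 0 0; 0 3 0 0 0 0 0; 0 3 0 0 0 0 0; 0 1 0 0 0 0 0; 0 0 0 0 0 0 0"

```text
time_s: 5.1
ee_pos: [669.6, 176.2, 206.1]
ee_rot: [1.0, -0.015, -0.001, 0.0]
ft_force: [-0.9, 0.2, 0.5]
gripper_width: 0.5
gripper_force: 0.0
```

```bash
python3 - <<'E'
from h import *
to(660,185,130)
a=vision.snapshot("scene");b=vision.snapshot("wrist")
cv2.imwrite("pics/s1.png",a);cv2.imwrite("pics/w1.png",b)
cv2.imwrite("pics/c2.png",np.hstack([cv2.resize(a[200:400,300:500],(400,400)),cv2.resize(b,(400,300))[:, :].copy() if 0 else cv2.copyMakeBorder(cv2.resize(b,(400,300)),0,100,0,0,cv2.BORDER_CONSTANT)]))
E
```

```text
t 5.10 tcp [669.6 176.2 206.1] d cm [-0.98 -0.85  5.11] rot [ 0.     0.001 -0.   ] F [-0.9  0.2  0.5] w 0.5
```

View pics/c2.png

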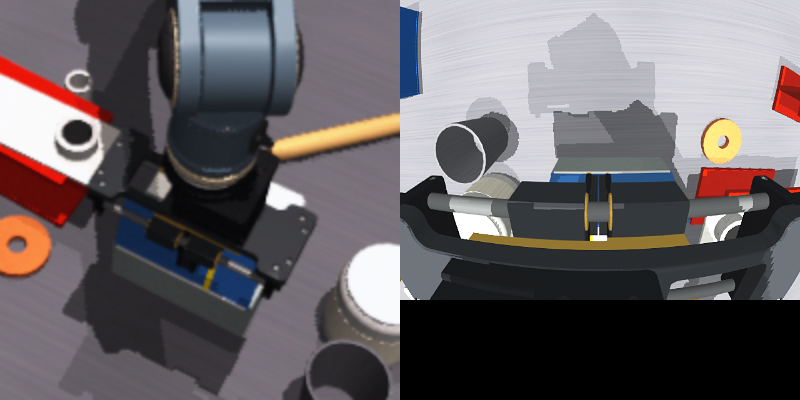

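The scene crop shows the blue flap open, with the gripper beyond it. The near flap is hidden, so I'll check it in the top view.

```bash
python3 - <<'E'
from h import *
b=vision.snapshot("top");cv2.imwrite("pics/t2.png",b)
cv2.imwrite("pics/c3.png",cv2.resize(b[150:290,170:300],(557,600),interpolation=cv2.INTER_CUBIC))
E
```

```text
(no output)
```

View pics/c3.png

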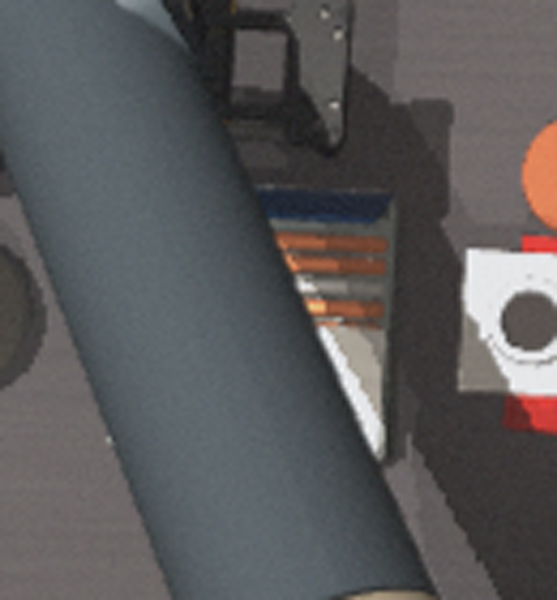

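Near flap depth spans crop rows 327–460, about 77 mm, so it is flat shut.

>>> drive_tool:
  rows: "0 0 0 2.3 0 0 0; 0 0 0 2.3 0 0 0; 0 -2.3 0 0 0 0 0; 0 -2.3 0 0 0 0 0; 0 -1.3 0 0.1 0 0 0; 0 -1.1 0 0.6 0 0 0; 0 -1.0 0 0.8 0 0 0; 0 -0.9 0 1.0 0 0 0; 0 -0.6 0 1.2 0 0 0; 0 -0.4 0 1.2 0 0 0"

```text
time_s: 6.5
ee_pos: [570.6, 179.1, 110.4]
ee_rot: [1.0, -0.015, -0.0, 0.0]
ft_force: [0.4, -0.5, -0.3]
gripper_width: 0.6
gripper_force: 0.4
```

```bash
python3 -c "
from h import *
to(569,180,74)"
```

```text
t 6.50 tcp [570.6 179.1 110.4] d cm [-0.16 -0.08  1.14] rot [ 0.     0.001 -0.   ] F [ 0.4 -0.5 -0.3] w 0.6
```

>>> drive_tool:
  rows: "0 0 0 0.8 0 0 0; 0 0 0 0.4 0 0 0; 0 0 0 0.2 0 0 0; 0 0 0 0 0 0 0; 0 0 0 -5 0 0 0; 0 0 0 -5 0 0 0; 3 0 5.5 0 0 0 0; 6 0 5.5 0 0 0 0; 6 0 5.5 0 0 0 0; 6 0 5.5 0 0 0 0"

```text
time_s: 7.75
ee_pos: [564.6, -42.6, 197.8]
ee_rot: [1.0, -0.015, 0.001, 0.0]
ft_force: [1.2, 0.2, 0.2]
gripper_width: 32.6
gripper_force: 0.0
```

```bash
python3 -c "
from h import *
to(554,-209,175)"
```

```text
t 7.75 tcp [564.6 -42.6 197.8] d cm [-0.55 16.66 -0.22] rot [ 0.    -0.001 -0.   ] F [1.2 0.2 0.2] w 32.6
```

>>> drive_tool:
  rows: "7 -0.2 5.5 -0.2 0 0 0; 7 -0.2 5.5 0 0 0 0; 7 -0.1 5.6 0 0 0 0; 7 0 0 0 0 0 0; 7 0 0 0 0 0 0; 7 0 0 0 0 0 0; 7 0 0 0 0 0 0; 7 0 0 0 0 0 0; 7 0 0 0 0 0 0; 7 0 0 0 0 0 0"

```text
time_s: 9.0
ee_pos: [554.4, -206.4, 199.6]
ee_rot: [1.0, -0.015, 0.0, 0.0]
ft_force: [0.2, -0.6, 0.3]
gripper_width: 69.9
gripper_force: 0.0
```

```bash
python3 - <<'E'
from h import *
np.set_printoptions(precision=1,suppress=True)
to(554,-209,111)
st=ctrl.state();b=vision.snapshot("wrist");t=vision.snapshot("top");s=vision.snapshot("scene")
for n,i in(("w3",b),("t3",t),("s3",s)):cv2.imwrite(f"pics/{n}.png",i)
m=vision.camera_model("wrist");hb=cv2.cvtColor(b,cv2.COLOR_BGR2HSV)
g=cv2.inRange(hb,(45,80,30),(90,255,255));c=sorted(cv2.findContours(g,cv2.RETR_EXTERNAL,cv2.CHAIN_APPROX_NONE)[0],key=cv2.contourArea)[-3:]
q=R.from_quat(st["ee_rot"])
for k in c:
    r=cv2.minAreaRect(k);p=np.array(r[0])-m["mtx"][:2,2];rr=np.hypot(*p);th=rr/m["mtx"][0,0]
    d=np.r_[p/rr*np.sin(th),np.cos(th)];T=m["T_tool_cam"]
    o=st["ee_pos"]+q.apply(T[:3,3]);d=q.apply(T[:3,:3]@d)
    print(r,[o+d*(z-o[2])/d[2] for z in(130,146)])
for n,i,roi in(("top",t,(190,185,270,265)),("scene",s,(340,260,470,380))):
    h=cv2.cvtColor(i,cv2.COLOR_BGR2HSV);y=cv2.inRange(h,(18,120,90),(35,255,255));x0,y0,x1,y1=roi
    k=max(cv2.findContours(y[y0:y1,x0:x1],cv2.RETR_EXTERNAL,cv2.CHAIN_APPROX_NONE,offset=(x0,y0))[0],key=cv2.contourArea)
    r=cv2.minAreaRect(k);print(n,r,onz(n,r[0],74),[onz(n,v,74) for v in cv2.boxPoints(r)])
cv2.imwrite("pics/c4.png",np.vstack([cv2.resize(t[170:270,180:410],(690,300)),np.hstack([cv2.resize(b,(400,300)),cv2.resize(s[200:350,230:375],(290,300))])]))
E
```

```text
t 9.00 tcp [ 554.4 -206.4  199.6] d cm [-0.   0.3  6.4] rot [ 0. -0. -0.] F [ 0.2 -0.6  0.3] w 69.9
((46.5, 188.5), (1.4142135381698608, 0.0), 135.0) [array([611.1, -22.7, 130. ]), array([612.6, -37. , 146. ])]
((52.0, 187.0), (0.0, 0.0), 0.0) [array([611.6, -28.3, 130. ]), array([613.1, -42.2, 146. ])]
((319.9999694824219, 269.5), (19.999996185302734, 88.99998474121094), 0.0) [array([ 550.3, -208.4,  130. ]), array([ 556.5, -208.4,  146. ])]
top ((215.64541625976562, 223.9795684814453), (1.7086973190307617, 58.13409423828125), 3.301865816116333) [559.5 190.3  74. ] [array([487.7, 194. ,  74. ]), array([631.9, 190.9,  74. ]), array([631.7, 186.7,  74. ]), array([487.6, 189.7,  74. ])]
scene ((417.2452392578125, 316.1337585449219), (2.793304681777954, 59.05842971801758), 28.610462188720703) [561.  192.3  74. ] [array([631.4, 187.6,  74. ]), array([485.8, 191.2,  74. ]), array([486.4, 197.3,  74. ]), array([631.8, 193.4,  74. ])]
```

View pics/c4.png

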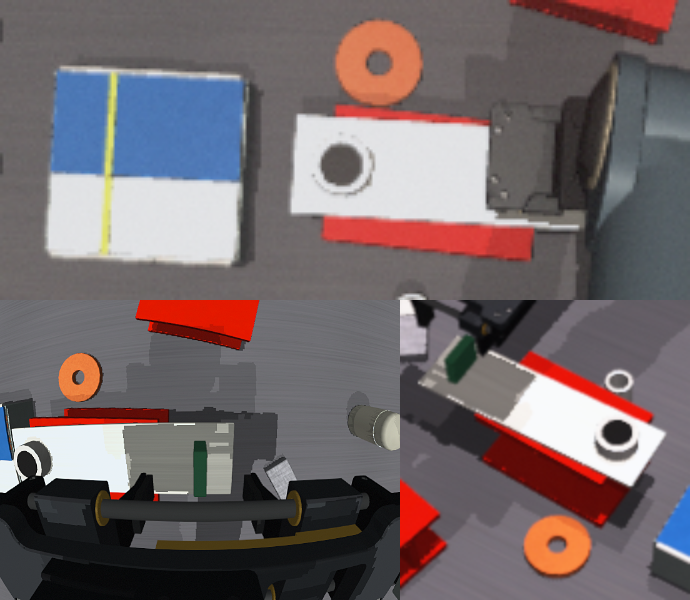

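Both flaps are flat shut in the top view. The yellow line's centre is at y≈191 from both views, the tab is at (554,-208.5), and the plate front is at y≈35.

>>> drive_tool:
  rows: "7 0 0.2 2.1 0 0 0; 7 0 0 2.1 0 0 0; 7 0 0 2.0 0 0 0; 7 0 0 0.1 0 0 0; 5 0 0 0 0 0 0; 3 0 0 0 0 0 0; 0 0 0 0 0 0 0; 0 0 0 0 0 0 0; 0 0 0 0 0 0 0; 0 0 0 0 0 0 0"

```text
time_s: 10.4
ee_pos: [554.4, -208.5, 136.6]
ee_rot: [1.0, -0.015, 0.0, 0.0]
ft_force: [-0.4, 0.3, 0.1]
gripper_width: 18.1
gripper_force: 0.0
```

```bash
cat > front.py <<'E'
from h import *
np.set_printoptions(precision=1,suppress=True)
def front(yr):
    """plate front edge from top and scene by brightness drop along tops; ray points on plate top z=106"""
    t=vision.snapshot("top");cv2.imwrite("pics/t_%d.png"%(ctrl.state()["time_s"]*100),t);return t
to(554,-209,111);t=front(0)
m=cv2.inRange(t,(150,150,150),(255,255,255))
for x in(535,550,578,590):
    # walk along world y at z=106, find edge going outward
    Tm=vision.camera_model("top");W=np.linalg.inv(Tm["cam_to_world"]);v=[]
    ys=np.arange(-60,240,1.)
    for y in ys:
        p=(W@[x,y,106,1])[:3];u=Tm["mtx"]@(p/p[2]);v.append(cv2.getRectSubPix(cv2.cvtColor(t,cv2.COLOR_BGR2GRAY),(1,1),(float(u[0]),float(u[1])))[0,0])
    v=np.array(v,float);d=np.abs(v[4:]-v[:-4]);i=[k for k in range(2,len(d)-2) if d[k]>30 and d[k]==d[max(0,k-4):k+5].max()]
    print(x,[(ys[k]+2,v[k+7 if k+7<len(v) else -1]-v[k]) for k in i])
E
python3 front.py
```

```text
t 10.40 tcp [ 554.4 -208.5  136.6] d cm [-0.   0.1  0.1] rot [ 0. -0. -0.] F [-0.4  0.3  0.1] w 18.1
535 [(np.float64(37.0), np.float64(-105.0)), (np.float64(76.0), np.float64(157.0)), (np.float64(231.0), np.float64(-105.0))]
550 [(np.float64(-28.0), np.float64(-27.0)), (np.float64(-23.0), np.float64(54.0)), (np.float64(-16.0), np.float64(-120.0)), (np.float64(10.0), np.float64(130.0)), (np.float64(35.0), np.float64(-122.0)), (np.float64(64.0), np.float64(-43.0)), (np.float64(76.0), np.float64(56.0)), (np.float64(77.0), np.float64(47.0)), (np.float64(181.0), np.float64(76.0)), (np.float64(187.0), np.float64(-90.0)), (np.float64(231.0), np.float64(-43.0))]
578 [(np.float64(-12.0), np.float64(-67.0)), (np.float64(6.0), np.float64(40.0)), (np.float64(35.0), np.float64(-110.0)), (np.float64(62.0), np.float64(-42.0)), (np.float64(63.0), np.float64(-41.0)), (np.float64(73.0), np.float64(46.0)), (np.float64(181.0), np.float64(62.0)), (np.float64(186.0), np.float64(-100.0))]
590 [(np.float64(34.0), np.float64(-120.0)), (np.float64(63.0), np.float64(-46.0)), (np.float64(74.0), np.float64(62.0)), (np.float64(181.0), np.float64(57.0))]
```

>>> drive_tool:
  rows: "0 0 0 0 0 0 0; 0 0 0 0 0 0 0; 0 0 0 0 0 0 0; 0 0 0 0.05 0 0 0; 0 0 -0.6 0 0 0 0; 0 0 -1.2 0 0 0 0; 0 0 -1.2 0 0 0 0; 0 0 -1.2 0 0 0 0; 0 0 -1.2 0 0 0 0; 0 0 -0.6 0 0 0 0"

```text
time_s: 11.7
ee_pos: [556.5, -150.2, 136.5]
ee_rot: [1.0, -0.015, 0.001, 0.001]
ft_force: [0.6, -5.1, 3.5]
gripper_width: 12.0
gripper_force: 30.0
```

```bash
python3 front.py | grep -E "^t|^5[39]"
```

```text
t 11.70 tcp [ 556.5 -150.2  136.5] d cm [-0.1  5.9  0.1] rot [ 0. -0. -0.] F [ 0.6 -5.1  3.5] w 12.0
535 [(np.float64(-55.0), np.float64(132.0)), (np.float64(231.0), np.float64(-106.0))]
590 [(np.float64(92.0), np.float64(-110.0)), (np.float64(181.0), np.float64(58.0))]
```

>>> drive_tool:
  rows: "0 0 -0.8 0 0 0 0; 0 0 -1.2 0.03 0 0 0; 0 0 -1.2 0 0 0 0; 0 0 -1.2 0 0 0 0; 0 0 -1.2 0.02 0 0 0; 0 0 -1.2 0 0 0 0; 0 0 -1.2 0 0 0 0; 0 0 -0.8 0 0 0 0; 0 0 -0.4 0 0 0 0; 0 0 0 0 0 0 0"

```text
time_s: 13.0
ee_pos: [559.9, -59.4, 136.8]
ee_rot: [1.0, -0.016, 0.001, 0.002]
ft_force: [-0.1, -6.7, 7.2]
gripper_width: 11.8
gripper_force: 30.0
```

```bash
python3 front.py; python3 - <<'E'
from h import *
import glob
f=sorted(glob.glob("pics/t_*.png"),key=lambda s:int(s[7:-4]))[-1];t=cv2.imread(f);s=vision.snapshot("scene");cv2.imwrite("pics/s9.png",s)
cv2.imwrite("pics/c9.png",np.vstack([cv2.resize(t[180:270,185:345],(533,300),interpolation=cv2.INTER_CUBIC),cv2.resize(s[230:350,260:473],(533,300),interpolation=cv2.INTER_CUBIC)]))
E
```

```text
t 13.00 tcp [559.9 -59.4 136.8] d cm [-0.1 15.   0.1] rot [ 0. -0. -0.] F [-0.1 -6.7  7.2] w 11.8
535 [(np.float64(-20.0), np.float64(50.0)), (np.float64(-10.0), np.float64(-36.0)), (np.float64(-3.0), np.float64(36.0)), (np.float64(43.0), np.float64(113.0)), (np.float64(183.0), np.float64(-6.0)), (np.float64(231.0), np.float64(-104.0))]
550 [(np.float64(-26.0), np.float64(61.0)), (np.float64(-6.0), np.float64(-70.0)), (np.float64(1.0), np.float64(53.0)), (np.float64(45.0), np.float64(138.0)), (np.float64(125.0), np.float64(-43.0)), (np.float64(130.0), np.float64(106.0)), (np.float64(138.0), np.float64(-53.0)), (np.float64(144.0), np.float64(-31.0)), (np.float64(154.0), np.float64(66.0)), (np.float64(187.0), np.float64(-97.0)), (np.float64(231.0), np.float64(-42.0))]
578 [(np.float64(0.0), np.float64(-54.0)), (np.float64(9.0), np.float64(49.0)), (np.float64(44.0), np.float64(110.0)), (np.float64(122.0), np.float64(-47.0)), (np.float64(128.0), np.float64(25.0)), (np.float64(133.0), np.float64(-140.0)), (np.float64(160.0), np.float64(126.0)), (np.float64(186.0), np.float64(-87.0))]
590 [(np.float64(1.0), np.float64(-65.0)), (np.float64(11.0), np.float64(43.0)), (np.float64(43.0), np.float64(123.0)), (np.float64(186.0), np.float64(-101.0))]
```

View pics/c9.png

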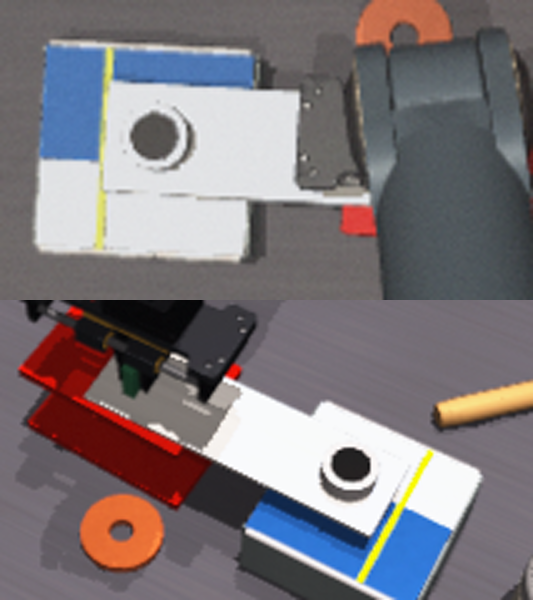

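The plate front is at y≈184.5, just short of the line, and the plate is level in both views. About 6 mm remain.

>>> drive_tool:
  rows: "0 0 -0.3 0 0 0 0; 0 0 -0.3 0 0 0 0; 0 0 0 0 0 0 0; 0 0 0 0 0 0 0; 0 0 0 0 0 0 0; 0 0 0 0 0 0 0; 0 0 0 0 0 0 0; 0 0 0 0 0 0 0; 0 0 0 0 0 0 0; 0 0 0 0 0 0 0"

```text
time_s: 14.35
ee_pos: [560.1, -54.1, 136.8]
ee_rot: [1.0, -0.016, 0.001, 0.002]
ft_force: [-0.3, -8.1, 7.9]
gripper_width: 11.5
gripper_force: 30.0
```

```bash
python3 - <<'E'
from h import *
to(554,-209,111)
t=vision.snapshot("top");s=vision.snapshot("scene");cv2.imwrite("pics/t10.png",t);cv2.imwrite("pics/s10.png",s)
# rectify onto z=106 (plate top) and z=74 (box top): 4 px/mm... 3 px per mm, y 150..220 -> cols, x 500..640 -> rows
def rect(n,i,z):
    Y,X=np.meshgrid(np.arange(150,221,1/3),np.arange(500,640,1.))
    C=vision.camera_model(n);W=np.linalg.inv(C["cam_to_world"]);P=np.stack([X,Y,0*X+z,0*X+1],-1)@W.T;u=P[...,:3]@C["mtx"].T
    return cv2.remap(i,(u[...,0]/u[...,2]).astype(np.float32),(u[...,1]/u[...,2]).astype(np.float32),cv2.INTER_LINEAR)
o=[]
for n,i in(("top",t),("scene",s)):
    for z in(106,74):
        r=rect(n,i,z);
        for k in range(0,213,30): r[:6,k]=(0,0,255)
        o.append(cv2.resize(r,(400,280)))
cv2.imwrite("pics/c10.png",np.vstack([np.hstack(o[:2]),np.hstack(o[2:])]))
E
```

```text
t 14.35 tcp [560.1 -54.1 136.8] d cm [-0.11 15.5   0.15] rot [ 0.005 -0.002 -0.002] F [-0.3 -8.1  7.9] w 11.5
```

View pics/c10.png

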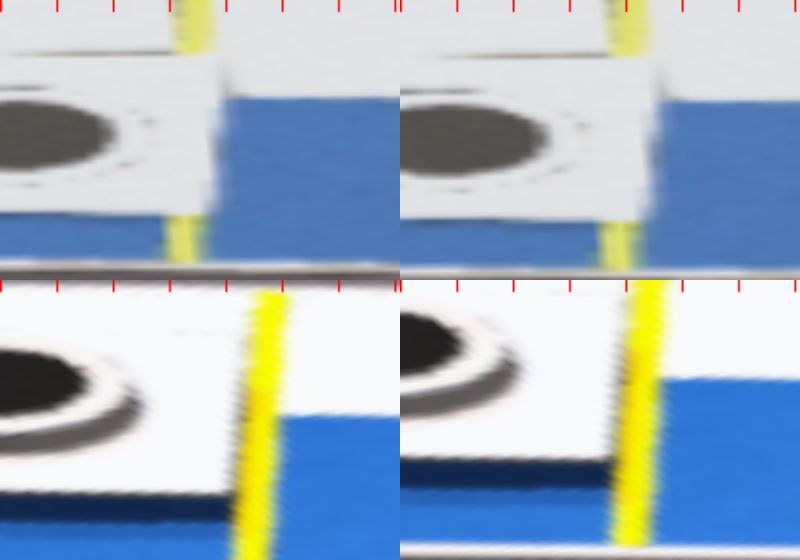

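Rectified views: in the top view the front edge is at y≈188.5 and the line at 189.5. In the scene view both are at ≈192.6. The error is about 1 mm, and the plate is gripped with 30 N.

```bash
python3 -c "
from bench import order
print(order.finish_job())"
```

```text
the job is handed in; nothing more can be done
None
```

I shut the near flap, then the far one, and slid the plate out until its front edge was about 1 mm from the yellow line. I handed the job in at about 14.5 s with the arm still holding the plate level by its tab; no verdict came back.

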